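# Bring the green-capped jar to the front of the spice carousel

## Robot

A 7-joint arm with a two-finger parallel gripper is mounted at the origin on a cart in front of the work surface, level with it; the furniture and walls round the work are solid. World frame = base frame: x ahead of the robot, y to its left, z up, the work surface at z = 0. Lengths are in m, angles in rad, forces in N, time in s.
With the tool pointing down it reaches from about 0.4 to 0.85 m from the base axis. Payload 10.4 kg.
Tool frame: the origin (TCP) lies at the very end of the fingers, on their centre line; the grasp point (between the pads) lies r.tcp_to_grasp behind it (r.tcp_to_grasp is the distance from the TCP to the grasp point, in m); z points along the fingers, y is the line along which they close (so a half turn about z gives the same grasp; the last joint's range is limited). The gripper opens to 87 mm and grips with 3 to 60 N. Pads are 19 mm wide; open, the fingers measure 117 mm over their backs; the gripper's body (75 mm by 190 mm) begins 51 mm behind the grasp point.
Start: joints at [1.101, 0.332, -0.065, 1.46, 0.022, 1.35, -0.088], TCP at [0.27, -0.564, 0.195] pointing down, gripper open.
Joint ranges: [-2.6, 2.6], [-0.5, 2.12], [-1.47, 1.34], [0.16, 2.42], [-1.27, 4.41], [0.06, 2.06], [-2.6, 2.6]. Speed limits (rad/s): [2.22, 2.22, 2.79, 2.79, 3.14, 3.14, 3.14].

## Interface

Orientations are given as a unit quaternion [x, y, z, w].
In Python, from bench import monitor, cams, ticket, r gives the robot as it stands.
- The arm moves only by the shell command python3 -m crank 'ROWS' [OPENING] [FORCE]. ROWS is a JSON object whose one key "steps" holds a list of rows, each a list of 2 entries, a list of its own where there are three numbers: the shift along the world's x, y, z in units of 25 mm (1.0 is 25 mm), then the turn, a rotation vector about the world's x, y, z in units of 5 degrees (1.0 is 5 degrees). In form: {"steps": [[[x, y, z], [ax, ay, az]], ...]}. A call has 1 to 10 rows; each row shifts and turns the commanded pose from where the row before left it; what a row does not reach is not made up. A row lasts 1/12 s, in which the tool goes at most 41.7 mm and 7.16 degrees, less where a joint would pass 70% of its speed; a pose out of reach is approached as far as the arm can. A call is refused whole if a number of a shift passes 1 or a number of a turn 1, either way. A call with a gripper value outside its range is refused whole. OPENING is the finger opening in mm, from 0 to 87, set as the call begins (- or left out, the last holds). The fingers move at their own pace and stop on an object; FORCE is the grip in N (left out, the last holds). Time passes only in rows, so rows that do not move let the fingers close. It gives the time, the measured TCP pose, the force, the opening and the grip force at its end, in the units of the state.
- monitor.read_state(): the state, without advancing time (a new reading comes with each control period).
- cams.camera(name): name is "scene" or "top" or "wrist"; returns a dict with "pixels" (384x512x3 uint8, blue, green, red), "z_map" (384x512 float32, m along the optical axis (not along the pixel's ray), 0 where there is no reading), "vfov" (degrees; the focal length in pixels is half the picture's height over the tangent of half this angle, whatever the lens; pixels are square), "cx", "cy" (the principal point, pixels), "T" (4x4, takes a point from camera to world coordinates). Camera axes: x right, y up, looking along -z (the intrinsics and any distortion apply to the point x, -y, -z); pixel columns grow to the right and rows downward; lengths in m; the calibration is good to about 2 mm. A picture is of the moment at which its call begins.
- ticket.close_job(): hands the job in; it is judged then, once.
The state is a dict: "time": time; "joint_positions": joint angles; "joint_vel": joint speeds; "joint_torque": joint torques, N m; "ee_pos": TCP position; "eef_rot": TCP orientation; "ft_force": force on the tool from outside, world axes, zero at the start; "torque": the same for the moment, N m; "width": finger opening in m; "grip_force": force on a finger pad.
Only numpy, scipy, OpenCV 4.12 (cv2) and the standard library are available. Lean on these libraries where they do the work, as an engineer would, in place of code of your own. Each camera call takes 0.05 s, during which the arm holds its last target. There are 200 camera calls.

## Task

I need the spice jar with the green cap: swing the latch lever on the front of the bamboo spice case well clear of its stud, open the clear lid right back until it stays open, then turn the carousel inside by its knob until the green-capped jar stands squarely in the middle of the case's front side. The carousel runs very freely, so finish with the knob gripped and the carousel held still while I lift the jar out: do not let go at the end. Leave all the jars standing upright in their cups and do not shift the bowl of fruit beside the case.

Things in the scene. Friction and masses are not known exactly. Their poses are not given: they have to be found in the camera images.
- case: bamboo spice case, 210 x 210 mm, fixed to the worktop; origin under its centre, x points to its back (hinge side), -x to its front (the side with the latch and the low rail), z up. Base 12 mm thick; walls 7 mm thick, 75 mm high at the back and sides; front rail 45 mm high. With the clear lid shut it is 160 mm tall, 191 mm with the bow handle
- latch (a joint): angle of the latch lever on the case's front, rad: 0 upright with its hook over the steel stud on the lid's front (the lid cannot open), grows as the lever swings down sideways towards the case's +y side, stop at 1.3. The hook is clear of the stud from about 0.37. Light friction keeps it where it is left (under 1 N at the ball)
- latch_ball (a point): centre of the black ball, 19 mm across, at the end of the latch lever. It stands 47 mm in front of the case's front face and, latched, 100 mm above the worktop; it turns about the pivot in an upright circle of 78 mm radius
- latch_pivot (a point): pivot of the latch lever on the front rail, 22 mm above the worktop, its axis along the case's x
- lid (a joint): opening angle of the clear hood lid, rad: 0 shut, stop at 1.66 (95 degrees, leaning back). It weighs 0.45 kg and has a weak spring hinge: from about 1.0 on it swings slowly on to its open stop by itself and stays there, below about 0.75 it falls shut, in between it may rest part open
- lid_handle (a point): middle of the bow handle's bar on top of the lid near its front edge: round dark steel bar, 8 mm thick, 82 mm long along the case's y, 28 mm above the lid's top. Shut it is 188 mm above the worktop; the lid's front edge is 22 mm in front of it
- lid_hinge (a point): middle of the lid's hinge line along the case's y axis, on top of the back wall, 75 mm above the worktop, 105 mm behind the case's centre. Shut, the handle's bar is 188 mm in front of it and 113 mm above it; the lid turns about it by lid, front edge going up and back
- carousel: round bamboo turntable, 190 mm across, in the case, turning freely either way without end about the vertical axis through the case's centre (low-friction bearing); origin on that axis, 16 mm above the worktop. Five aluminium cups at 68 mm from the axis, 72 degrees apart, hold the five loose spice jars; cups stand 14 mm above the deck (deck top 24 mm above the worktop)
- knob: dark wooden turning knob on the turntable's centre post, part of the turntable: round, 34 mm across, from 118 to 152 mm above the worktop. Jar caps stand up to 133 mm above the worktop and leave 45 mm clear round the axis
- knob_grip (a point): point on the turntable's axis at 138 mm above the worktop, the height to grip the knob
- jar_green: green-capped glass spice jar, 44 mm wide, 99 mm tall: the wanted jar, standing in a cup of the turntable; origin under its centre, z up
- jar_red: red-capped spice jar, 45 mm wide, 109 mm tall, standing in a cup of the turntable; origin under its centre, z up
- jar_black: black-capped spice jar, 41 mm wide, 105 mm tall, standing in a cup of the turntable; origin under its centre, z up
- jar_white1: white-capped spice jar with a black and white label, 46 mm wide, 109 mm tall, standing in a cup of the turntable; origin under its centre, z up
- jar_white2: white-capped spice jar with a black and red label, 44 mm wide, 102 mm tall, standing in a cup of the turntable; origin under its centre, z up
- small_bowl: pale stoneware bowl, 130 mm wide, 58 mm high, with a loose mandarin in it, standing on the worktop to the left of the case; origin under its centre

How it is judged:
On the way, in this order (a step that is already met when the one before it is completed fails the run):
1. the latch lever is swung clear of the stud (joint above 0.4 rad) (value of joint latch above 0.4 rad), for 0.2 s.
2. the lid is open right back (joint above 1.45 rad) (value of joint lid above 1.45 rad), for 0.2 s.
At the end, for the whole second after the job is handed in: Green-capped jar at the case's front within 10 mm of its middle line; fingers on the knob with over 3 N, carousel still (below 0.15 rad/s); lid open over 1.45 rad, latch over 0.4 rad; all jars upright (tilt below 0.15 rad) and down in their cups (within 11 mm) (x of jar_green in the frame of case below -0.055 m and y of jar_green in the frame of case between -0.01 and 0.01 m and contact force between the fingers and knob above 3 N and angular speed of carousel below 0.15 rad/s and value of joint lid above 1.45 rad and value of joint latch above 0.4 rad and angle between each of jar_green, jar_red, jar_black, jar_white1, jar_white2's own z axis and vertical below 0.15 rad and z of each of jar_green, jar_red, jar_black, jar_white1, jar_white2 in the frame of case below 0.035 m); the arm keeps its last pose, push and grip.
It fails at once if a jar is tipped over or lifted out of its cup (angle between any of jar_green, jar_red, jar_black, jar_white1, jar_white2's own z axis and vertical above 0.5 rad or z of any of jar_green, jar_red, jar_black, jar_white1, jar_white2 in the frame of case above 0.045 m).
It fails at once if the bowl with the mandarin is shifted by more than 30 mm or tipped (distance of small_bowl from where it was at the start of the episode above 0.03 m or angle between small_bowl's own z axis and vertical above 0.3 rad).
It also fails if it takes over 64 s, if anything falls off the work surface, if the arm or the gripper's body presses on something with over 40 N, if the wrist force passes 120 N, or if a joint passes its speed limit or range.

## Working session

There is one attempt and no reset: what is moved stays moved. The work goes in short steps, Python scripts to look and compute and a shell command to move; the robot and the scene stay as the last step left them, time stands still between calls to the robot, and variables do not carry over. Pictures are saved under pics/ and viewed, at most 11 in all, crops included, and the job is handed in when it is done.

```bash
ls; mkdir -p pics; cat > h.py <<'E'
import numpy as np, cv2
from bench import monitor, cams, ticket, r
def shot(n):
    return cams.camera(n)
def pts(c):
    h,w=c["z_map"].shape; f=h/2/np.tan(np.radians(c["vfov"])/2)
    u,v=np.meshgrid(np.arange(w),np.arange(h)); z=c["z_map"]
    p=np.stack([(u-c["cx"])/f*z,-(v-c["cy"])/f*z,-z,np.ones_like(z)],-1)
    P=(p@np.array(c["T"]).T)[...,:3]; P[z==0]=np.nan
    return P
def ray(c,u,v,h):
    H=c["pixels"].shape[0]; f=H/2/np.tan(np.radians(c["vfov"])/2); T=np.array(c["T"])
    d=T[:3,:3]@np.array([(u-c["cx"])/f,-(v-c["cy"])/f,-1]); o=T[:3,3]
    return o+d*(h-o[2])/d[2]
E
python3 - <<'E'
from h import *
print(monitor.read_state()); print(r.tcp_to_grasp)
ims=[]
for n in("scene","top"):
    c=shot(n); print(n,{k:v for k,v in c.items() if k not in("pixels","z_map")})
    cv2.imwrite(f"pics/{n}0.png",c["pixels"]); np.save(f"{n}0.npy",c,allow_pickle=True)
E
```

```text
pics
{'time': 0.0, 'joint_positions': array([ 1.10140117,  0.33287342, -0.06468582,  1.46091272,  0.02157513,
        1.34992976, -0.08849762]), 'joint_vel': array([-0.00033255, -0.00017213, -0.00106981, -0.00032126, -0.00161505,
        0.00076964, -0.00121378]), 'joint_torque': array([-1.39680673e-03, -6.23265123e+01,  2.44767900e-02, -3.89895308e+01,
       -6.13124203e-02,  3.99200572e-02,  1.47942937e-04]), 'ee_pos': array([ 0.26985754, -0.56326675,  0.19386662]), 'eef_rot': array([ 9.75149686e-01,  2.21545886e-01, -1.81135904e-04, -6.91160679e-04]), 'ft_force': array([-0.39591097, -1.22020087, -0.85306283]), 'torque': array([-0.02055781, -0.01594057,  0.04256125]), 'grip_force': 0.0, 'width': 0.0871427163182025}
0.0187
scene {'vfov': 43.33047843910359, 'cx': 250.27428366548932, 'cy': 188.35080743119488, 'T': array([[-5.70347736e-01, -6.18653581e-01,  5.40343601e-01,
         1.13562989e+00],
       [ 8.21403328e-01, -4.29423156e-01,  3.75356264e-01,
         4.75299822e-01],
       [-1.79442231e-04,  6.57923628e-01,  7.53084635e-01,
         9.30098175e-01],
       [ 0.00000000e+00,  0.00000000e+00,  0.00000000e+00,
         1.00000000e+00]])}
top {'vfov': 51.839112123560845, 'cx': 257.53746444674704, 'cy': 190.9706219999388, 'T': array([[-0.01923881,  0.98294988, -0.18286446,  0.41896023],
       [-0.99978566, -0.02031294, -0.00400252,  0.07851192],
       [-0.00764879,  0.18274826,  0.98312999,  0.98193457],
       [ 0.        ,  0.        ,  0.        ,  1.        ]])}
```

View pics/scene0.png

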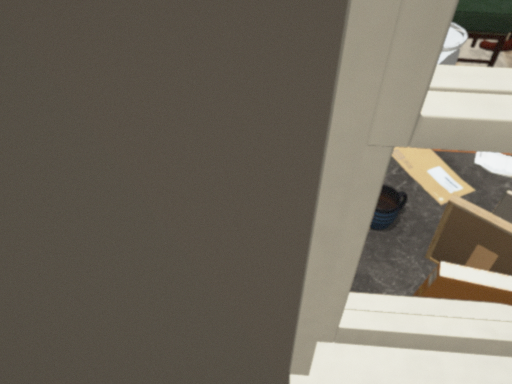

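View pics/top0.png

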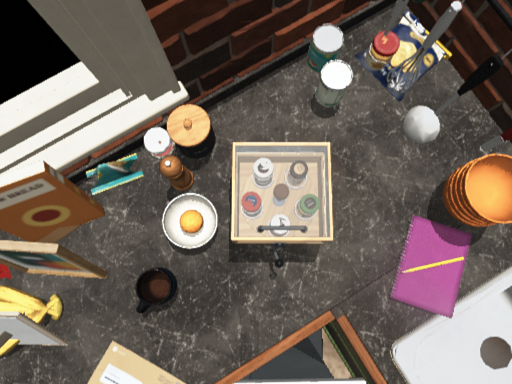

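Scene view: blocked by a window frame. Top view: case centred about (282,192), front (handle at (283,229), latch ball at about (278,262)) towards the robot. The green jar is at (307,205), the bowl at (190,221).

```bash
python3 - <<'E'
from h import *
c=np.load("top0.npy",allow_pickle=True).item(); P=pts(c); im=c["pixels"]
crop=im[130:280,150:350]; cv2.imwrite("pics/crop0.png",cv2.resize(crop,(800,600),interpolation=cv2.INTER_CUBIC))
for n,(u,v) in dict(table=(350,250),handle=(283,229),ball=(278,262),knob=(282,192),green=(309,203),postL=(233,150),lidmid=(270,215),backwall=(282,144),leftwall=(233,190),rightwall=(329,190)).items():
    print(n,P[v,u].round(4), P[v-2:v+3,u-2:u+3,2].round(3).min(), P[v-2:v+3,u-2:u+3,2].max().round(3))
# bamboo wall tops by height
m=(abs(P[...,2]-0.075)<.006); m[:, :225]=0; m[:,340:]=0; m[:135]=0;m[250:]=0
q=P[m][:,:2].astype(np.float32); print(len(q), cv2.minAreaRect(q))
for lo,hi in((.15,.17),(.18,.2)):
    m=(P[...,2]>lo)&(P[...,2]<hi); m[:, :225]=0; m[:,340:]=0; m[:135]=0;m[275:]=0
    q=P[m][:,:2].astype(np.float32); print(lo,len(q), cv2.minAreaRect(q) if len(q) else 0, q.mean(0))
E
```

```text
table [ 0.4495 -0.1419 -0.0011] -0.005 0.002
handle [0.4881 0.0321 0.1866] 0.157 0.194
ball [0.4234 0.0406 0.1089] 0.104 0.112
knob [0.5682 0.0303 0.1621] 0.156 0.162
green [ 0.544  -0.0259  0.1596] 0.157 0.162
postL [0.6621 0.1329 0.1627] -0.001 0.163
lidmid [0.5202 0.0568 0.1595] 0.156 0.162
backwall [0.6743 0.0269 0.1593] 0.157 0.163
leftwall [0.5746 0.1337 0.1619] nan nan
rightwall [ 0.5708 -0.0692  0.1603] 0.156 0.165
82 ((0.4618821442127228, 0.05984775349497795), (0.14736773073673248, 0.0180391613394022), 88.76101684570312)
0.15 9591 ((0.574510931968689, 0.03154314309358597), (0.21226546168327332, 0.21047547459602356), 88.65621948242188) [0.5734293  0.03172193]
0.18 180 ((0.49188944697380066, 0.033948853611946106), (0.0966392531991005, 0.008053844794631004), 88.55551147460938) [0.49119386 0.03268304]
```

View pics/crop0.png

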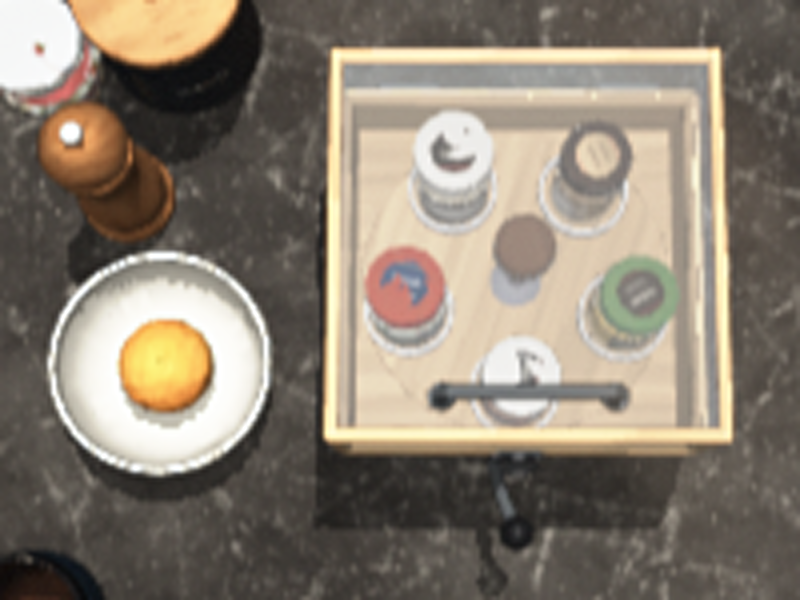

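Crop (×4): wall tops and clear lid seen, green cap at about (640,293) crop, i.e. (310,203) full; ball at (515,530) → (279,262). Check corridor heights and the geometry before moving.

```bash
python3 - <<'E'
from h import *
c=np.load("top0.npy",allow_pickle=True).item(); P=pts(c); im=c["pixels"]
X,Y,Z=P[...,0],P[...,1],P[...,2]
for y0 in np.arange(-.6,.3,.1):
    print(round(y0,1),[round(float(np.nanmax(Z[(abs(X-x)<.025)&(abs(Y-y0)<.05)],initial=-1)),3) for x in np.arange(.2,.85,.05)])
hsv=cv2.cvtColor(im,cv2.COLOR_BGR2HSV)
m=(im.max(2)<60)&(Z>.06)&(Z<.12); m[:250]=0;m[275:]=0;m[:,:260]=0;m[:,300:]=0
v,u=np.nonzero(m); print("ball",len(u),u.mean(),v.mean(),ray(c,u.mean(),v.mean(),.1),P[m].mean(0))
C=np.array([.5745,.0315]);th=np.radians(-1.4);R=np.array([[np.cos(th),-np.sin(th)],[np.sin(th),np.cos(th)]])
mk={'green':cv2.inRange(hsv,(40,60,30),(85,255,255)),'red':cv2.inRange(hsv,(170,100,80),(180,255,255))|cv2.inRange(hsv,(0,120,80),(6,255,255))}
for n,h in(('green',.123),('red',.133)):
    m=mk[n].copy(); m[:150]=0;m[235:]=0;m[:,:238]=0;m[:,326:]=0
    k,l,s,ce=cv2.connectedComponentsWithStats(m); i=1+s[1:,4].argmax(); p=ray(c,*(s[i,:2]+(s[i,2:4]-1)/2),h)[:2]; q=R.T@(p-C); print(n,s[i],p,q,np.hypot(*q),np.degrees(np.arctan2(q[1],q[0])))
m=(im.min(2)>150); m[190:255,160:222]&=True
m2=np.zeros_like(m);m2[188:255,155:225]=m[188:255,155:225]; v,u=np.nonzero(m2);(bc,br)=cv2.minEnclosingCircle(np.stack([u,v],1).astype(np.float32)); print("bowl",bc,br,ray(c,*bc,.055))
print("knob",ray(c,281.5,190.8,.152))
E
```

```text
-0.6 [-0.155, -0.15, -0.127, -0.077, -1.0, -1.0, -1.0, -1.0, -1.0, -1.0, 0.007, 0.04, -1.0]
-0.5 [-0.152, -0.15, 0.006, 0.011, 0.01, 0.006, 0.148, 0.123, 0.142, 0.161, 0.005, 0.06, 0.122]
-0.4 [-0.149, 0.009, 0.017, 0.017, 0.024, 0.022, 0.162, 0.162, 0.337, 0.338, 0.005, 0.005, 0.005]
-0.3 [0.01, 0.012, 0.018, 0.017, 0.024, 0.016, 0.017, 0.014, 0.335, 0.349, 0.413, 0.465, 0.466]
-0.2 [0.01, 0.01, 0.005, 0.018, 0.014, 0.005, 0.006, 0.006, 0.006, 0.006, 0.16, 0.162, 0.413]
-0.1 [0.002, 0.005, 0.005, 0.005, 0.005, 0.164, 0.165, 0.165, 0.164, 0.164, 0.162, 0.006, 0.112]
-0.0 [0.003, 0.005, 0.006, 0.005, 0.112, 0.165, 0.194, 0.164, 0.165, 0.165, 0.166, 0.006, 0.006]
0.1 [0.004, 0.004, 0.004, 0.006, 0.005, 0.165, 0.193, 0.164, 0.164, 0.164, 0.164, 0.005, 0.005]
0.2 [0.006, 0.006, 0.007, 0.004, 0.006, 0.06, 0.063, 0.063, 0.06, 0.142, 0.122, 0.187, 0.488]
ball 62 278.19354838709677 261.16129032258067 [0.42522687 0.03974272 0.1       ] [0.4252965  0.03990297 0.1029438 ]Traceback (most recent call last):
  File "<stdin>", line 13, in <module>
ValueError: attempt to get argmax of an empty sequence
```

```bash
python3 -m crank '{"steps":[[[0.3,1,0],[0,0,-0.5]],[[0.3,1,0],[0,0,-0.5]],[[0.3,1,0],[0,0,-0.5]],[[0.3,1,0],[0,0,-0.5]],[[0.3,1,0],[0,0,-0.5]],[[0.3,1,0],[0,0,-0.5]],[[0.3,1,0],[0,0,-0.5]],[[0.3,1,0],[0,0,-0.5]],[[0.3,1,0],[0,0,-0.5]],[[0.3,1,0],[0,0,-0.5]]]}' 0 10
```

```text
time: 0.93
ee_pos: [0.3451, -0.3123, 0.1944]
eef_rot: [1.0, 0.004, -0.0, -0.0]
ft_force: [-0.0, -0.0, -0.3]
width: 0.0278
grip_force: 0.0
```

```bash
python3 -m crank '{"steps":[[[0.3,1,0],[0,0,-0.4]],[[0.3,1,0],[0,0,0]],[[0.3,1,0],[0,0,0]],[[0.3,1,0],[0,0,0]],[[0.3,1,0],[0,0,0]],[[0.3,1,0],[0,0,0]],[[0.3,1,0],[0,0,0]],[[0.3,1,0],[0,0,0]],[[0.3,1,0],[0,0,0]],[[0.3,1,0],[0,0,0]]]}'
```

```text
time: 1.77
ee_pos: [0.42, -0.0624, 0.1945]
eef_rot: [1.0, -0.012, -0.0, 0.0]
ft_force: [0.0, -0.1, 0.3]
width: 0.0004
grip_force: 0.0
```

```bash
python3 - <<'E'
from h import *
s=monitor.read_state(); print(s["joint_positions"].round(2),s["ee_pos"].round(4),s["eef_rot"].round(3),s["width"])
c=shot("wrist"); np.save("w1.npy",c,allow_pickle=True); cv2.imwrite("pics/w1.png",c["pixels"]); print(np.array(c["T"]).round(3),c["vfov"])
E
```

```text
[ 0.61 -0.1  -0.53  1.93 -0.05  1.3  -1.5 ] [ 0.42   -0.0624  0.1945] [ 1.    -0.012 -0.     0.   ] 0.0003660106748332277
[[-0.024  0.968  0.249  0.487]
 [-1.    -0.024 -0.005 -0.064]
 [ 0.001 -0.249  0.969  0.385]
 [ 0.     0.     0.     1.   ]] 64.25000871394676
```

View pics/w1.png

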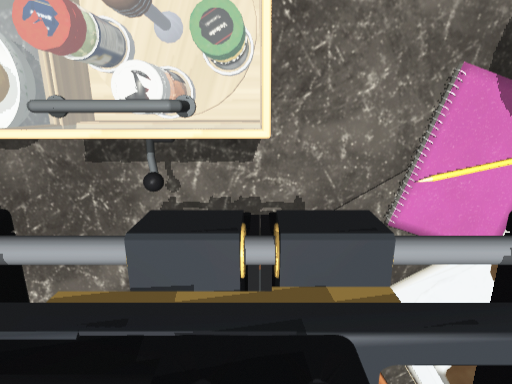

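Wrist view: ball (153,182), bar centre (110,105), green cap (217,28), bar ends (33,105)–(188,105). Triangulate with the top view.

```bash
cat >> h.py <<'E'
def od(c,u,v):
    H=c["pixels"].shape[0]; f=H/2/np.tan(np.radians(c["vfov"])/2); T=np.array(c["T"])
    d=T[:3,:3]@np.array([(u-c["cx"])/f,-(v-c["cy"])/f,-1]); return T[:3,3],d/np.linalg.norm(d)
def tri(*a):
    A=0;b=0;L=[od(*x) for x in a]
    for o,d in L:
        M=np.eye(3)-np.outer(d,d);A=A+M;b=b+M@o
    p=np.linalg.solve(A,b); return p.round(4),[round(float(np.linalg.norm(np.cross(p-o,d))),4) for o,d in L]
C=np.array([.5745,.0315]);th=np.radians(-1.4);R=np.array([[np.cos(th),-np.sin(th)],[np.sin(th),np.cos(th)]])
E
python3 - <<'E'
from h import *
t=np.load("top0.npy",allow_pickle=True).item();w=np.load("w1.npy",allow_pickle=True).item()
for n,a,b in(("ball",(278.5,262),(153,182)),("barL",(150+440/4-.4,130+396/4-.4),(56,105)),("barR",(150+617/4-.4,130+395/4-.4),(186,105)),("green",(150+640/4-.4,130+294/4-.4),(217,28))):
    p,e=tri((t,*a),(w,*b)); q=R.T@(p[:2]-C); print(n,p,e,"case",q.round(4),np.degrees(np.arctan2(q[1],q[0])).round(1),np.hypot(*q).round(4))
P=pts(w)
print("ball depth",P[182,153],"bar",P[105,110],"edge",[P[134,u].round(3) for u in(60,120,200)])
E
```

```text
ball [0.4224 0.0387 0.1032] [0.0012, 0.0012] case [-0.1522  0.0035] 178.7 0.1523
barL [0.4922 0.0791 0.1614] [0.0001, 0.0001] case [-0.0834  0.0456] 151.4 0.0951
barR [ 0.4904 -0.0126  0.1624] [0.0003, 0.0003] case [-0.083  -0.0461] -150.9 0.095
green [ 0.5495 -0.0322  0.1186] [0.0005, 0.0005] case [-0.0234 -0.0643] -110.0 0.0684
ball depth [0.42260556 0.03611816 0.10861224] bar [0.49083738 0.0269008  0.19162209] edge [array([0.472, 0.079, 0.162]), array([0.471, 0.037, 0.162]), array([ 0.47 , -0.021,  0.16 ])]
```

```bash
python3 -m crank '{"steps":[[[0,0,-1],[0,0,0]],[[0,0,-1],[0,0,0]],[[0,0,-1],[0,0,0]],[[0,0,-1],[0,0,0]],[[0,0,-1],[0,0,0]],[[0,0.5,-0.7],[0,0,0]],[[0,0.6,0],[0,0,0]],[[0,0.6,0],[0,0,0]],[[0,0.5,0],[0,0,0]],[[0,0.5,0],[0,0,0]]]}'; python3 -m crank '{"steps":[[[0,0.5,0],[0,0,0]],[[0,0.5,0],[0,0,0]],[[0,0.5,0],[0,0,0]],[[0,0.5,0],[0,0,0]],[[0,0.5,0],[0,0,0]],[[0,0.4,0],[0,0,0]],[[0,0,0],[0,0,0]]]}'; python3 - <<'E'
from h import *
c=shot("top"); cv2.imwrite("pics/t2.png",cv2.resize(c["pixels"][130:280,150:350],(800,600))); print(monitor.read_state()["ft_force"])
E
```

```text
time: 2.65
ee_pos: [0.4197, 0.0044, 0.0519]
eef_rot: [1.0, -0.012, -0.0, 0.0]
ft_force: [1.3, 0.0, 0.1]
width: 0.0006
grip_force: 0.0
time: 3.23
ee_pos: [0.4198, 0.078, 0.0521]
eef_rot: [1.0, -0.011, -0.0, -0.0]
ft_force: [0.3, 0.6, 0.9]
width: 0.0008
grip_force: 0.0
[-0.45019436 -0.53618082  0.54789635]
```

View pics/t2.png

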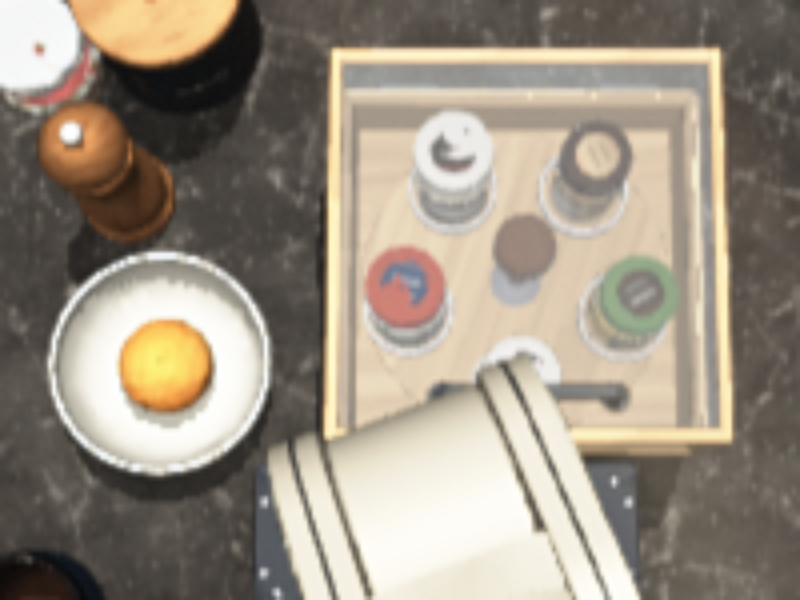

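Top view: arm hides the latch ball; retreat upward and check it with the wrist camera.

```bash
python3 -m crank '{"steps":[[[0,-0.3,0.5],[0,0,0]],[[0,0,1],[0,0,0]],[[0,0,1],[0,0,0]],[[0,0,1],[0,0,0]],[[0,0,1],[0,0,0]],[[0,-0.2,1],[0,0,0]],[[0,-0.3,1],[0,0,1]],[[0,-0.3,1],[0,0,1]],[[0,-0.3,1],[0,0,1]],[[0,-0.2,0.6],[0,0,1]]]}' 40; python3 - <<'E'
from h import *
c=shot("wrist"); cv2.imwrite("pics/w3.png",c["pixels"]); np.save("w3.npy",c,allow_pickle=True)
t=shot("top"); im=t["pixels"];Z=pts(t)
m=(im.max(2)<60)&(Z[...,2]>.035)&(Z[...,2]<.12)&(Z[...,0]<.45)&(Z[...,0]>.4)&(Z[...,1]>.02)&(Z[...,1]<.14)
print(m.sum(), np.nanmean(Z[m],0) if m.any() else 0)
E
```

```text
time: 4.12
ee_pos: [0.4205, 0.0347, 0.2822]
eef_rot: [0.987, 0.163, 0.001, 0.0]
ft_force: [0.5, 0.3, -0.3]
width: 0.0399
grip_force: 0.0
0 0
```

View pics/w3.png

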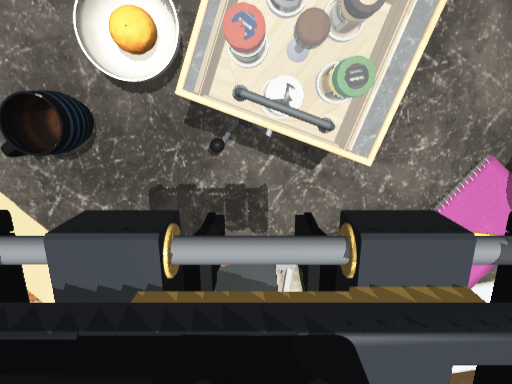

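Wrist view: ball at (216,146), swung well to the left; handle between (239,93) and (328,125). Check the latch angle and go on.

```bash
python3 - <<'E'
from h import *
c=np.load("w3.npy",allow_pickle=True).item(); P=pts(c); print(P[146,216]); o,d=od(c,216,146); p=o+d*(.4225-o[0])/d[0]; print(p, np.arctan2(p[1]-.0352,p[2]-.022))
for a in((239,93),(328,125)): print(ray(c,*a,.188))
print(P[109,283])
E
python3 -m crank '{"steps":[[[0.3,0,0],[0,0,1]],[[0.3,0,0],[0,0,1]],[[0.3,0,0],[0,0,1]],[[0.3,0,0],[0,0,1]],[[0.3,0,0],[0,0,1]],[[0.3,0,0],[0,0,1]],[[0.3,0,0],[0,0,1]],[[0.3,0,0],[0,0,1]],[[0.3,0,0],[0,0,1]],[[0.1,0,0],[0,0,1]]]}' 40
```

```text
[0.42200174 0.09314699 0.08298398]
[0.4225     0.09285118 0.08613634] 0.7321985642469737
[0.49034822 0.07751982 0.188     ]
[ 0.48988447 -0.00804264  0.188     ]
[0.48988897 0.03599054 0.19176954]
time: 5.05
ee_pos: [0.4903, 0.0358, 0.2783]
eef_rot: [0.826, 0.564, -0.001, -0.001]
ft_force: [0.6, 0.1, -0.9]
width: 0.0398
grip_force: 0.0
```

```bash
python3 -m crank '{"steps":[[[0,0,0],[0,0,1]],[[0,0,0],[0,0,1]],[[0,0,0],[0,0,1]],[[0,0,0],[0,0,1]],[[0,0,0],[0,0,0]]]}' 40; python3 - <<'E'
from h import *
s=monitor.read_state(); print(s["joint_positions"].round(2),s["eef_rot"])
E
```

```text
time: 5.47
ee_pos: [0.4896, 0.0359, 0.2786]
eef_rot: [0.715, 0.699, -0.0, -0.001]
ft_force: [-0.9, -0.2, 0.1]
width: 0.0402
grip_force: 0.0
[ 0.42  0.04 -0.59  1.64  0.02  1.47 -0.2 ] [ 7.14896047e-01  6.99230401e-01 -4.79726408e-04 -5.07828821e-04]
```

```bash
python3 -m crank '{"steps":[[[0,0,-1],[0,0,0]],[[0,0,-1],[0,0,0]],[[0,0,-0.8],[0,0,0]],[[0,0,-0.6],[0,0,0]],[[0,0,-0.5],[0,0,0]],[[0,0,-0.2],[0,0,0]]]}' 40; python3 -m crank '{"steps":[[[0,0,0],[0,0,0]],[[0,0,0],[0,0,0]],[[0,0,0],[0,0,0]],[[0,0,0],[0,0,0]],[[0,0,0],[0,0,0]],[[0,0,0],[0,0,0]]]}' 0 12
python3 - <<'E'
import numpy as np
H=np.array([.679,.075])
p0=np.array([.490,.188]);v=p0-H
for a in np.arange(0,1.25,.1):
    c,s=np.cos(a),np.sin(a); p=H+[c*v[0]+s*v[1],-s*v[0]+c*v[1]]
    print(round(a,1),((p-p0)/.025).round(2))
E
```

```text
time: 5.97
ee_pos: [0.4887, 0.0359, 0.1747]
eef_rot: [0.717, 0.697, -0.001, -0.001]
ft_force: [-0.2, 0.3, -0.0]
width: 0.0401
grip_force: 0.0
time: 6.47
ee_pos: [0.4903, 0.0364, 0.1776]
eef_rot: [0.716, 0.698, 0.0, 0.0]
ft_force: [-0.5, -0.0, -0.5]
width: 0.0078
grip_force: 0.0
0.0 [0. 0.]
0.1 [0.49 0.73]
0.2 [1.05 1.41]
0.3 [1.67 2.03]
0.4 [2.36 2.59]
0.5 [3.09 3.07]
0.6 [3.87 3.48]
0.7 [4.69 3.81]
0.8 [5.54 4.05]
0.9 [6.4  4.21]
1.0 [7.28 4.28]
1.1 [8.16 4.27]
1.2 [9.03 4.16]
```

```bash
python3 -m crank '{"steps":[[[0.24,0,0.37],[0,0,0]],[[0.25,0,0.36],[0,0,0]],[[0.27,0,0.35],[0,0,0]],[[0.29,0,0.33],[0,0,0]],[[0.3,0,0.32],[0,0,0]],[[0.32,0,0.3],[0,0,0]],[[0.34,0,0.29],[0,0,0]],[[0.35,0,0.27],[0,0,0]],[[0.36,0,0.25],[0,0,0]],[[0.37,0,0.23],[0,0,0]]]}'
```

```text
time: 7.3
ee_pos: [0.5678, 0.0363, 0.2545]
eef_rot: [0.716, 0.698, 0.0, 0.0]
ft_force: [-0.2, 0.7, -0.2]
width: 0.0004
grip_force: 0.0
```

Width dropped to zero: the bar slipped. Look.

```bash
python3 - <<'E'
from h import *
c=shot("wrist"); t=shot("top")
a=cv2.resize(c["pixels"],(400,300)); b=cv2.resize(t["pixels"][130:280,150:350],(400,300)); cv2.imwrite("pics/m4.png",np.hstack([a,b])); np.save("w4.npy",c,allow_pickle=True)
E
```

```text
(no output)
```

View pics/m4.png

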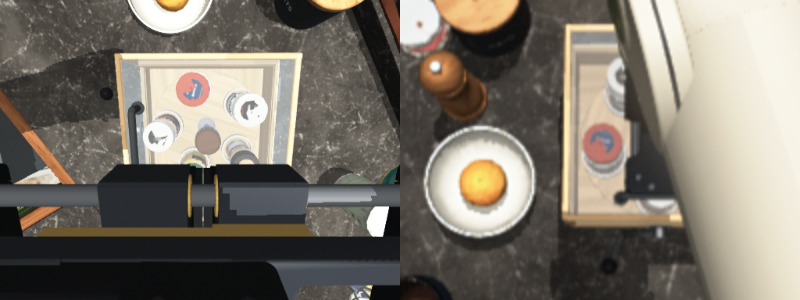

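The lid is still shut; the bar (wrist crop (137,130), left) slipped as grip force had not built up. Latch ball still down. Retry with a longer and firmer grip.

```bash
python3 -m crank '{"steps":[[[-1,0,0],[0,0,0]],[[-1,0,0],[0,0,0]],[[-1,0,0],[0,0,0]],[[-0.1,0,0],[0,0,0]],[[0,0,-0.8],[0,0,0]],[[0,0,-0.8],[0,0,0]],[[0,0,-0.8],[0,0,0]],[[0,0,-0.5],[0,0,0]],[[0,0,-0.2],[0,0,0]],[[0,0,0],[0,0,0]]]}' 40 30; python3 -m crank '{"steps":[[[0,0,0],[0,0,0]],[[0,0,0],[0,0,0]],[[0,0,0],[0,0,0]],[[0,0,0],[0,0,0]],[[0,0,0],[0,0,0]],[[0,0,0],[0,0,0]],[[0,0,0],[0,0,0]],[[0,0,0],[0,0,0]],[[0,0,0],[0,0,0]]]}' 0 30
```

```text
time: 8.23
ee_pos: [0.489, 0.0362, 0.1754]
eef_rot: [0.716, 0.698, -0.001, -0.001]
ft_force: [-0.3, 0.1, 0.4]
width: 0.0397
grip_force: 0.0
time: 8.98
ee_pos: [0.4898, 0.0363, 0.1764]
eef_rot: [0.716, 0.698, 0.0, 0.0]
ft_force: [-0.0, -1.1, 0.8]
width: 0.0008
grip_force: 0.0
```

```bash
python3 - <<'E'
from h import *
c=shot("wrist"); t=shot("top")
a=cv2.resize(c["pixels"],(512,384)); b=cv2.resize(t["pixels"][190:290,230:330],(288,384)); cv2.imwrite("pics/m5.png",np.hstack([a,b])); np.save("w5.npy",c,allow_pickle=True)
E
```

```text
(no output)
```

View pics/m5.png

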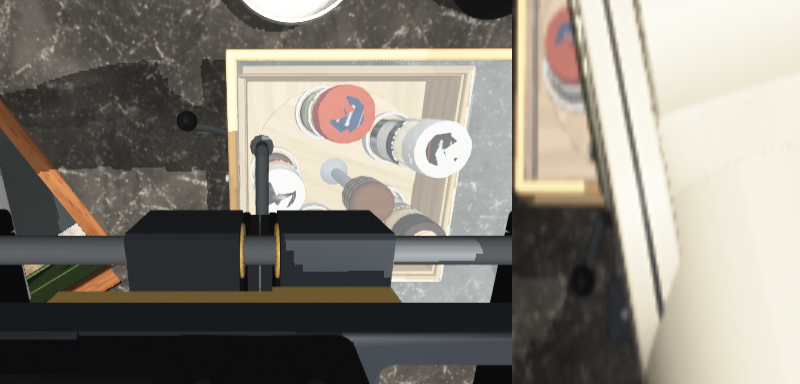

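Wrist view: bar runs at column 262, right in line with the finger gap, so it sits below the pads. Go deeper.

```bash
python3 -m crank '{"steps":[[[0,0,0],[0,0,0]],[[0,0,0],[0,0,0]],[[0,0,0],[0,0,0]],[[0,0,0],[0,0,0]],[[0,0,-0.15],[0,0,0]],[[0,0,-0.15],[0,0,0]],[[0,0,0],[0,0,0]]]}' 30 30; python3 -m crank '{"steps":[[[0,0,0],[0,0,0]],[[0,0,0],[0,0,0]],[[0,0,0],[0,0,0]],[[0,0,0],[0,0,0]],[[0,0,0],[0,0,0]],[[0,0,0],[0,0,0]],[[0,0,0],[0,0,0]],[[0,0,0],[0,0,0]],[[0,0,0],[0,0,0]]]}' 0 30;  python3 - <<'E'
from h import *
c=np.load("w5.npy",allow_pickle=True).item();P=pts(c)
for v in(150,170,190,205):print(P[v,262],P[v,240,2])
E
```

```text
time: 9.67
ee_pos: [0.4893, 0.0363, 0.1679]
eef_rot: [0.716, 0.698, -0.0, -0.0]
ft_force: [-0.0, -1.0, 0.0]
width: 0.0293
grip_force: 0.0
time: 10.42
ee_pos: [0.4898, 0.0363, 0.1689]
eef_rot: [0.716, 0.698, 0.0, 0.0]
ft_force: [-0.5, -0.1, 0.4]
width: 0.0006
grip_force: 0.0
[0.49196117 0.0797564  0.1881224 ] 0.16006929583915405
[0.49168639 0.06876824 0.19269073] 0.15999932669188666
[0.49142551 0.05654016 0.19183559] 0.1599067284191416
[0.49122212 0.04709033 0.19141029] 0.1608833820405263
```

Still no grip. Check where the fingertips really are, via wrist depth in the tool frame.

```bash
python3 - <<'E'
from h import *
from scipy.spatial.transform import Rotation as Ro
for f,p,q in(("w3.npy",[.4205,.0347,.2822],[.987,.163,.001,0]),("w5.npy",[.4898,.0363,.1764],[.716,.698,0,0])):
    c=np.load(f,allow_pickle=True).item();P=pts(c);L=Ro.from_quat(q).inv().apply((P-np.array(p)).reshape(-1,3)).reshape(P.shape)*1000
    for v in(214,218,222,228):
        print(f,v,[(u,*L[v,u].round(0).astype(int)) for u in range(196,330,8 if f=="w3.npy" else 6) if np.isfinite(L[v,u,0]) and L[v,u,2]<30 ])
c=np.load("w5.npy",allow_pickle=True).item();print(c["pixels"][205:235:3,262], c["z_map"][205:235:3,262], c["z_map"][205:235:3,252])
E
```

```text
w3.npy 214 [(212, np.int64(10), np.int64(-26), np.int64(-30)), (308, np.int64(10), np.int64(27), np.int64(-31))]
w3.npy 218 [(212, np.int64(10), np.int64(-25), np.int64(-37)), (220, np.int64(9), np.int64(-21), np.int64(-34)), (300, np.int64(9), np.int64(22), np.int64(-33)), (308, np.int64(10), np.int64(26), np.int64(-36))]
w3.npy 222 [(204, np.int64(11), np.int64(-28), np.int64(-44)), (212, np.int64(10), np.int64(-25), np.int64(-42)), (220, np.int64(9), np.int64(-21), np.int64(-39)), (300, np.int64(9), np.int64(21), np.int64(-40)), (308, np.int64(10), np.int64(25), np.int64(-42))]
w3.npy 228 [(204, np.int64(10), np.int64(-27), np.int64(-51)), (212, np.int64(9), np.int64(-24), np.int64(-47)), (220, np.int64(9), np.int64(-20), np.int64(-47)), (300, np.int64(10), np.int64(20), np.int64(-49)), (308, np.int64(9), np.int64(24), np.int64(-47)), (316, np.int64(11), np.int64(27), np.int64(-52))]
w5.npy 214 [(196, np.int64(38), np.int64(-19), np.int64(-107)), (202, np.int64(38), np.int64(-17), np.int64(-106)), (208, np.int64(38), np.int64(-15), np.int64(-106)), (214, np.int64(37), np.int64(-14
[... 4150 characters left out ...]
(292, np.int64(38), np.int64(8), np.int64(-117)), (298, np.int64(38), np.int64(9), np.int64(-117)), (304, np.int64(38), np.int64(11), np.int64(-117)), (310, np.int64(38), np.int64(12), np.int64(-118)), (316, np.int64(38), np.int64(14), np.int64(-117)), (322, np.int64(38), np.int64(16), np.int64(-117)), (328, np.int64(38), np.int64(17), np.int64(-117))]
[[83 82 78]
 [84 82 79]
 [84 83 79]
 [65 63 61]
 [20 19 20]
 [21 21 20]
 [21 20 20]
 [20 18 19]
 [22 20 20]
 [21 19 19]] [0.18373781 0.18399327 0.18383022 0.18407749 0.16765977 0.1635568
 0.15896606 0.15420477 0.15130948 0.14705941] [0.2154567  0.21807672 0.21641326 0.21784881 0.1668835  0.16359064
 0.159286   0.15556993 0.15103771 0.14744963]
```

The visible fingers end about 30 mm short of the reported TCP, which explains the missed grip (and the ball slipping under). Quantify it.

```bash
python3 - <<'E'
from h import *
from scipy.spatial.transform import Rotation as Ro
s=monitor.read_state(); c=shot("wrist"); np.save("w6.npy",c,allow_pickle=True)
print(s["ee_pos"],r.tcp_to_grasp)
for f,p,q in(("w3.npy",[.4205,.0347,.2822],[.987,.163,.001,0]),("w5.npy",[.4898,.0363,.1764],[.716,.698,0,0]),("w6.npy",s["ee_pos"],s["eef_rot"])):
    c=np.load(f,allow_pickle=True).item();P=pts(c);L=Ro.from_quat(q).inv().apply((P-np.array(p)).reshape(-1,3)).reshape(P.shape)*1000
    print(f)
    for u in((208,212,216,304,308) if f=="w3.npy" else(246,250,272,276)):
        print(u,[(v,int(L[v,u,0]),int(L[v,u,2])) for v in range(198,218,2) if np.isfinite(L[v,u,0])])
E
```

```text
[0.48983511 0.03632695 0.16893873] 0.0187
w3.npy
208 [(198, -73, 280), (200, -76, 281), (202, -80, 281), (204, -84, 282), (206, -87, 283), (208, -90, 282), (210, -94, 282), (212, -97, 280), (214, 10, -30), (216, 10, -34)]
212 [(198, -74, 282), (200, -77, 282), (202, -80, 282), (204, -83, 281), (206, -87, 281), (208, -91, 283), (210, -94, 282), (212, 10, -27), (214, 10, -30), (216, 11, -35)]
216 [(198, -73, 281), (200, -77, 281), (202, -80, 281), (204, -83, 281), (206, -86, 280), (208, -90, 280), (210, -94, 281), (212, -97, 282), (214, -100, 280), (216, 8, -29)]
304 [(198, -73, 281), (200, -77, 281), (202, -80, 280), (204, -83, 281), (206, -87, 281), (208, -90, 280), (210, -94, 282), (212, -98, 283), (214, 10, -30), (216, 8, -30)]
308 [(198, -73, 280), (200, -76, 280), (202, -80, 281), (204, -84, 283), (206, -87, 282), (208, -90, 280), (210, -93, 281), (212, 10, -28), (214, 10, -30), (216, 10, -34)]
w5.npy
246 [(198, 5, 16), (200, 4, 15), (202, 2, 16), (204, 1, 16), (206, 0, 16), (208, -1, 16), (210, -2, 15), (212, 10, -27), (214, 10, -30), (216, 10, -34)]
250 [(198, 5, 16), (200, 4, 
[... 313 characters left out ...]
2, 2, 17), (204, 1, 14), (206, 0, 15), (208, -1, 16), (210, -2, 16), (212, -4, 16), (214, 10, -31), (216, 11, -34)]
w6.npy
246 [(198, 8, 8), (200, 6, 7), (202, 5, 8), (204, 3, 9), (206, 2, 9), (208, 0, 9), (210, 0, 8), (212, 10, -27), (214, 10, -29), (216, 10, -34)]
250 [(198, 8, 7), (200, 6, 9), (202, 5, 8), (204, 3, 9), (206, 2, 8), (208, 0, 8), (210, 0, 7), (212, -1, 8), (214, 10, -31), (216, 10, -34)]
272 [(198, 7, 9), (200, 6, 10), (202, 5, 7), (204, 3, 8), (206, 2, 7), (208, 1, 8), (210, 0, 8), (212, 11, -28), (214, 10, -30), (216, 10, -34)]
276 [(198, 7, 9), (200, 6, 8), (202, 5, 8), (204, 3, 8), (206, 2, 8), (208, 1, 8), (210, 0, 9), (212, 36, -102), (214, 36, -103), (216, 35, -102)]
```

```bash
python3 -m crank '{"steps":[[[0,0,0.1],[0,0,0]],[[0,0,0],[0,0,0]],[[0,0,0],[0,0,0]],[[0,0,0],[0,0,0]],[[0,0,0],[0,0,0]],[[0,0,-0.2],[0,0,0]],[[0,0,-0.2],[0,0,0]],[[0,0,-0.1],[0,0,0]],[[0,0,0],[0,0,0]]]}' 35 30; python3 - <<'E'
from h import *
print(monitor.read_state()["ft_force"])
E
python3 -m crank '{"steps":[[[0,0,-0.2],[0,0,0]],[[0,0,-0.2],[0,0,0]],[[0,0,0],[0,0,0]]]}'
```

```text
time: 11.22
ee_pos: [0.4892, 0.0363, 0.1579]
eef_rot: [0.716, 0.698, -0.0, -0.001]
ft_force: [-0.1, -0.9, -0.5]
width: 0.0347
grip_force: 0.0
[-0.07502512 -0.87257722 -0.47266577]
time: 11.47
ee_pos: [0.4893, 0.0363, 0.1478]
eef_rot: [0.716, 0.698, -0.0, -0.0]
ft_force: [-0.7, 0.5, -0.0]
width: 0.035
grip_force: 0.0
```

```bash
python3 -m crank '{"steps":[[[0,0,0],[0,0,0]],[[0,0,0],[0,0,0]],[[0,0,0],[0,0,0]],[[0,0,0],[0,0,0]],[[0,0,0],[0,0,0]],[[0,0,0],[0,0,0]],[[0,0,0],[0,0,0]],[[0,0,0],[0,0,0]]]}' 0 20
```

```text
time: 12.13
ee_pos: [0.4913, 0.0363, 0.1492]
eef_rot: [0.716, 0.698, 0.001, 0.001]
ft_force: [7.2, 0.6, -4.3]
width: 0.007
grip_force: 20.0
```

Bar held (20 N). Now the arc.

```bash
python3 -m crank '{"steps":[[[0.24,0,0.37],[0,0,0]],[[0.25,0,0.36],[0,0,0]],[[0.27,0,0.35],[0,0,0]],[[0.29,0,0.33],[0,0,0]],[[0.3,0,0.32],[0,0,0]],[[0.32,0,0.3],[0,0,0]]]}'
```

```text
time: 12.63
ee_pos: [0.5317, 0.0354, 0.1996]
eef_rot: [0.716, 0.698, -0.001, 0.0]
ft_force: [0.8, -2.4, -4.8]
width: 0.0075
grip_force: 20.0
```

```bash
python3 -m crank '{"steps":[[[0.34,0,0.29],[0,0,0]],[[0.35,0,0.27],[0,0,0]],[[0.36,0,0.25],[0,0,0]],[[0.37,0,0.23],[0,0,0]],[[0.38,0,0.21],[0,0,0]],[[0.4,0,0.2],[0,0,0]],[[0.41,0,0.18],[0,0,0]],[[0.41,0,0.15],[0,0,0]]]}'; python3 -m crank '{"steps":[[[0.42,0,0.13],[0,0,0]],[[0.43,0,0.11],[0,0,0]],[[0.43,0,0.09],[0,0,0]],[[0.43,0,0.07],[0,0,0]],[[0.44,0,0.05],[0,0,0]],[[0.44,0,0.02],[0,0,0]],[[0.44,0,0],[0,0,0]],[[0.44,0,-0.01],[0,0,0]]]}'
```

```text
time: 13.3
ee_pos: [0.6073, 0.034, 0.2446]
eef_rot: [0.716, 0.698, -0.001, 0.001]
ft_force: [-2.5, -5.8, 2.5]
width: 0.0074
grip_force: 20.0
time: 13.97
ee_pos: [0.6944, 0.0326, 0.2555]
eef_rot: [0.717, 0.697, -0.002, 0.001]
ft_force: [-1.1, -8.8, 1.6]
width: 0.0071
grip_force: 20.0
```

```bash
python3 -m crank '{"steps":[[[0.44,-0.06,-0.04],[0,0,0]],[[0.43,-0.06,-0.07],[0,0,0]],[[0.43,-0.06,-0.09],[0,0,0]],[[0,-0.05,0],[0,0,0]]]}'; python3 -m crank '{"steps":[[[0,0,0],[0,0,0]],[[0,0,0],[0,0,0]],[[0,0,0],[0,0,0]],[[0,0,0.3],[0,0,0]],[[0,0,0.6],[0,0,0]],[[0,0,0.8],[0,0,0]],[[-0.3,0,0.8],[0,0,0]],[[-0.6,0,0.8],[0,0,0]]]}' 18; python3 - <<'E'
from h import *
s=monitor.read_state(); print(s["joint_positions"].round(2))
c=shot("wrist"); t=shot("top")
a=cv2.resize(c["pixels"],(400,300)); b=cv2.resize(t["pixels"],(400,300)); cv2.imwrite("pics/m7.png",np.hstack([a,b]))
E
```

```text
time: 14.3
ee_pos: [0.7278, 0.0317, 0.25]
eef_rot: [0.715, 0.699, 0.001, -0.001]
ft_force: [0.9, 4.7, -0.4]
width: 0.0074
grip_force: 20.0
time: 14.97
ee_pos: [0.7038, 0.0302, 0.3337]
eef_rot: [0.716, 0.698, -0.0, -0.0]
ft_force: [-0.3, -0.2, 0.1]
width: 0.018
grip_force: 0.0
[ 0.18  0.55 -0.54  0.91  0.28  1.74 -0.27]
```

View pics/m7.png

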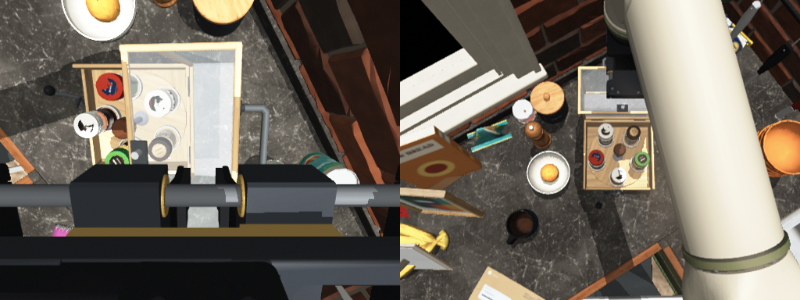

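Lid stands open at the back (right half, top view), bowl unmoved, jars upright. Measure knob and green cap again, no lid in the way.

```bash
python3 - <<'E'
from h import *
t=shot("top"); w=shot("wrist"); P=pts(t); im=t["pixels"]; Z=P[...,2]
d=np.hypot(P[...,0]-C[0],P[...,1]-C[1])
m=(Z>.14)&(Z<.16)&(d<.03); print("knob",m.sum(),P[m].mean(0), P[m].min(0),P[m].max(0))
hsv=cv2.cvtColor(im,cv2.COLOR_BGR2HSV)
m=(d<.11)&(Z>.1)&(Z<.14)
k,l,s,ce=cv2.connectedComponentsWithStats(m.astype(np.uint8))
for i in range(1,k):
    if s[i,4]>30:
        mm=l==i; mm&=Z>np.percentile(Z[mm],90)-.006
        v,u=np.nonzero(mm); h=np.median(Z[mm]);(x,y),rr=cv2.minEnclosingCircle(P[mm][:,:2].astype(np.float32)); q=R.T@(np.array([x,y])-C)
        print(s[i],hsv[mm].mean(0).round(),h.round(3),(round(x,4),round(y,4),round(rr,4)),q.round(4),np.degrees(np.arctan2(q[1],q[0])).round(1),np.hypot(*q).round(4))
m=(Z>.2)&(P[...,0]>.6)&(P[...,1]>.04)&(P[...,1]<.13); print("lid",P[m].min(0),P[m].max(0))
m=(im.max(2)<60)&(Z>.02)&(Z<.12)&(P[...,0]<.45)&(P[...,0]>.4)&(P[...,1]>.03)&(P[...,1]<.14); print("ball",m.sum(),P[m].mean(0))
E
```

```text
knob 197 [0.57360236 0.03208828 0.1504609 ] [0.55820846 0.01636596 0.14071281] [0.59056322 0.04859611 0.15515072]
[253 157  20  23 363] [ 19.  27. 182.] 0.133 (0.6318, 0.0691, 0.0221) [0.0564 0.039 ] 34.7 0.0686
[289 160  19  20 288] [ 15.  94. 107.] 0.128 (0.6275, -0.0111, 0.0203) [ 0.0541 -0.0413] -37.4 0.068
[241 191  20  21 345] [ 37. 165. 133.] 0.132 (0.5567, 0.097, 0.0218) [-0.0194  0.0651] 106.6 0.0679
[299 193  21  21 324] [ 37.  92. 149.] 0.123 (0.5511, -0.0319, 0.0214) [-0.0219 -0.064 ] -108.9 0.0676
[270 214  20  20 315] [ 48.  14. 212.] 0.125 (0.5068, 0.0347, 0.0216) [-0.0678  0.0015] 178.7 0.0678
lid [0.60000679 0.04000264 0.2003423 ] [0.92493123 0.12999535 0.73418414]
ball 88 [0.4296496  0.09019666 0.07279646]
```

```bash
python3 -m crank '{"steps":[[[-0.8,0,0],[0,0,1]],[[-0.8,0,0],[0,0,1]],[[-0.8,0,0],[0,0,1]],[[-0.8,0,0],[0,0,1]],[[-0.8,0,0],[0,0,1]],[[-0.8,0,-0.5],[0,0,1]],[[-0.4,0.07,-0.8],[0,0,1]],[[0,0,-1],[0,0,0]],[[0,0,-1],[0,0,0]]]}' 46; python3 -m crank '{"steps":[[[0,0,-1],[0,0,0]],[[0,0,-1],[0,0,0]],[[0,0,-1],[0,0,0]],[[0,0,-0.8],[0,0,0]],[[0,0,-0.4],[0,0,0]],[[0,0,0],[0,0,0]]]}'; python3 - <<'E'
from h import *
s=monitor.read_state(); print(s["joint_positions"].round(2))
c=shot("wrist"); cv2.imwrite("pics/w8.png",c["pixels"])
E
```

```text
time: 15.92
ee_pos: [0.5732, 0.0318, 0.2496]
eef_rot: [0.472, 0.881, -0.0, 0.0]
ft_force: [0.1, -0.8, 0.6]
width: 0.0454
grip_force: 0.0
time: 16.42
ee_pos: [0.5719, 0.0318, 0.1424]
eef_rot: [0.473, 0.881, -0.001, -0.002]
ft_force: [0.1, -0.4, -1.0]
width: 0.0461
grip_force: 0.0
[ 0.42  0.33 -0.67  1.64  0.21  1.25  0.3 ]
```

View pics/w8.png

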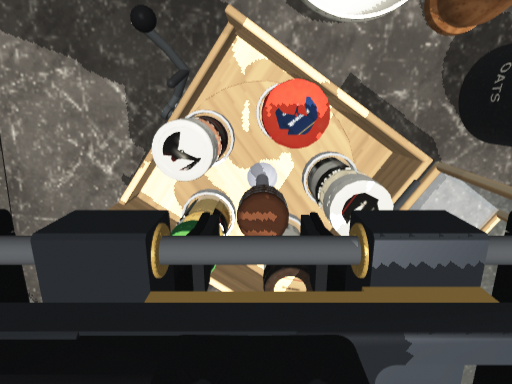

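Wrist view: knob at (262,212) centred between the fingers (about 205 and 320), caps clear. Descend and grip.

```bash
python3 -m crank '{"steps":[[[0.04,0,-0.5],[0,0,0]],[[0,0,-0.5],[0,0,0]],[[0,0,-0.4],[0,0,0]],[[0,0,-0.3],[0,0,0]],[[0,0,-0.15],[0,0,0]],[[0,0,0],[0,0,0]]]}' 46 15; python3 -m crank '{"steps":[[[0,0,0],[0,0,0]],[[0,0,0],[0,0,0]],[[0,0,0],[0,0,0]],[[0,0,0],[0,0,0]],[[0,0,0],[0,0,0]],[[0,0,0],[0,0,0]]]}' 0 15
```

```text
time: 16.97
ee_pos: [0.5744, 0.0323, 0.0985]
eef_rot: [0.473, 0.881, -0.0, -0.001]
ft_force: [-0.2, -0.6, 0.2]
width: 0.0458
grip_force: 0.0
time: 17.47
ee_pos: [0.5743, 0.0318, 0.0999]
eef_rot: [0.473, 0.881, -0.001, -0.0]
ft_force: [-4.4, -3.3, 4.8]
width: 0.0338
grip_force: 15.0
```

```bash
python3 -m crank '{"steps":[[[0,0,0],[0,0,-0.2]],[[0,0,0],[0,0,-0.4]],[[0,0,0],[0,0,-0.5]],[[0,0,0],[0,0,-0.5]],[[0,0,0],[0,0,-0.5]],[[0,0,0],[0,0,-0.5]],[[0,0,0],[0,0,-0.5]],[[0,0,0],[0,0,-0.5]],[[0,0,0],[0,0,-0.5]],[[0,0,0],[0,0,-0.5]]]}'; python3 -m crank '{"steps":[[[0,0,0],[0,0,-0.5]],[[0,0,0],[0,0,-0.5]],[[0,0,0],[0,0,-0.5]],[[0,0,0],[0,0,-0.5]],[[0,0,0],[0,0,-0.5]],[[0,0,0],[0,0,-0.5]],[[0,0,0],[0,0,-0.5]],[[0,0,0],[0,0,-0.5]],[[0,0,0],[0,0,-0.5]],[[0,0,0],[0,0,-0.5]]]}'
```

```text
time: 18.3
ee_pos: [0.5742, 0.0317, 0.0999]
eef_rot: [0.64, 0.769, -0.001, -0.0]
ft_force: [-4.7, -2.0, 4.6]
width: 0.0336
grip_force: 15.0
time: 19.13
ee_pos: [0.5741, 0.0317, 0.0999]
eef_rot: [0.791, 0.612, -0.001, 0.0]
ft_force: [-6.6, -2.7, 5.2]
width: 0.0336
grip_force: 15.0
```

```bash
python3 -m crank '{"steps":[[[0,0,0],[0,0,-0.5]],[[0,0,0],[0,0,-0.5]],[[0,0,0],[0,0,-0.5]],[[0,0,0],[0,0,-0.5]],[[0,0,0],[0,0,-0.5]],[[0,0,0],[0,0,-0.5]],[[0,0,0],[0,0,-0.5]],[[0,0,0],[0,0,-0.5]],[[0,0,0],[0,0,-0.4]],[[0,0,0],[0,0,-0.2]]]}'; python3 - <<'E'
from h import *
s=monitor.read_state(); print(s["joint_positions"].round(2),s["eef_rot"],s["grip_force"],s["ft_force"])
c=shot("wrist"); t=shot("top")
np.save("w9.npy",c,allow_pickle=True); np.save("t9.npy",t,allow_pickle=True)
for n,c in(("w",c),("t",t)):
    P=pts(c);hsv=cv2.cvtColor(c["pixels"],cv2.COLOR_BGR2HSV);d=np.hypot(P[...,0]-C[0],P[...,1]-C[1]);Z=P[...,2]
    for col,lo,hi in(("green",(40,70,30),(85,255,255)),("red",(172,120,60),(180,255,255)),("red0",(0,150,60),(6,255,255)),("white",(0,0,150),(180,50,255))):
        m=(cv2.inRange(hsv,lo,hi)>0)&(d<.1)&(d>.035)&(Z>.11)&(Z<.14)
        if m.sum()>30:
            (x,y),rr=cv2.minEnclosingCircle(P[m][:,:2].astype(np.float32));q=R.T@(np.array([x,y])-C);print(n,col,m.sum(),q.round(4),rr,np.degrees(np.arctan2(q[1],q[0])).round(1))
a=cv2.resize(w["pixels"] if 0 else np.load("w9.npy",allow_pickle=True).item()["pixels"],(400,300)); b=cv2.resize(t["pixels"],(400,300)); cv2.imwrite("pics/m9.png",np.hstack([a,b]))
E
```

```text
time: 19.97
ee_pos: [0.574, 0.0318, 0.0999]
eef_rot: [0.897, 0.442, -0.001, 0.0]
ft_force: [-5.7, -2.9, 4.8]
width: 0.0336
grip_force: 15.0
[ 0.25  0.33 -0.47  1.69  0.16  1.15 -0.91] [ 8.97029569e-01  4.41969689e-01 -8.56114603e-04  1.13725849e-04] 15.005527338926186 [-5.68044587 -2.89350372  4.82899814]
w red 51 [0.0543 0.0398] 0.013516473583877087 36.2
w red0 4502 [0.0223 0.0502] 0.05519752576947212 66.1
w white 4824 [0.0215 0.0228] 0.08086834102869034 46.6
t green 54 [-0.0838  0.0043] 0.012210329063236713 177.1
t red0 67 [0.053 0.052] 0.016336234286427498 44.5
t white 76 [-0.0134  0.0736] 0.017252270132303238 100.3
```

View pics/m9.png

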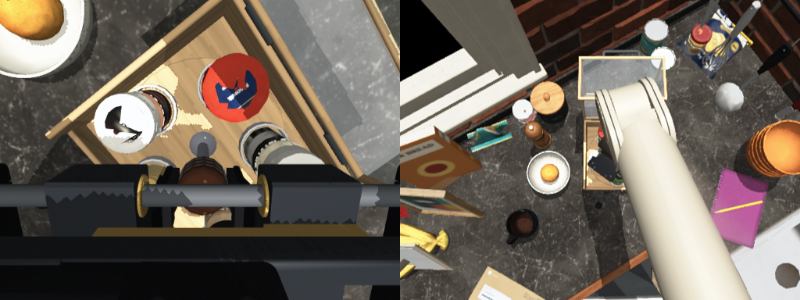

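Red and white caps are clear in the wrist view; check their bearing against the model (red should be at 35.7°), latch and lid.

```bash
python3 - <<'E'
from h import *
c=np.load("w9.npy",allow_pickle=True).item();P=pts(c);im=c["pixels"];Z=P[...,2];print(P[110,300])
hsv=cv2.cvtColor(im,cv2.COLOR_BGR2HSV)
for n,(u0,v0) in dict(red=(300,110),white=(158,154)).items():
    m=((Z>.118)&(Z<.14)).astype(np.uint8); m=cv2.morphologyEx(m,cv2.MORPH_OPEN,np.ones((7,7)))
    k,l,s,_=cv2.connectedComponentsWithStats(m); i=l[v0,u0]
    if i==0: i=l[v0-12:v0+13,u0-12:u0+13].max()
    mm=l==i; h=np.median(Z[mm]); mm&=abs(Z-h)<.004; (x,y),rr=cv2.minEnclosingCircle(P[mm][:,:2].astype(np.float32)); q=R.T@(np.array([x,y])-C)
    print(n,mm.sum(),h,q.round(4),rr,np.degrees(np.arctan2(q[1],q[0])),np.hypot(*q))
t=np.load("t9.npy",allow_pickle=True).item();P=pts(t);Z=P[...,2]
m=(t["pixels"].max(2)<60)&(Z>.02)&(Z<.12)&(P[...,0]<.45)&(P[...,0]>.4)&(P[...,1]>.03)&(P[...,1]<.14); print("ball",m.sum(),P[m].mean(0))
hsv=cv2.cvtColor(t["pixels"],cv2.COLOR_BGR2HSV)
for (u,v) in((580,58),(665,66)): U=int((u-400)*1.28);V=int(v*1.28);print("lid",P[V-4:V+5,U-4:U+5].reshape(-1,3)[[0,20,40,60,80]].round(3).tolist())
E
```

```text
[0.6301633  0.07207882 0.13264691]
red 5816 0.13297994269117427 [0.0542 0.04  ] 0.021934127435088158 36.411143574146415 0.06736181216037458
white 4731 0.12553098528795892 [-0.0213  0.0648] 0.021512813866138458 108.21469500789532 0.0682088006835458
ball 88 [0.42965174 0.09019571 0.07278782]
lid [[0.872, 0.151, 0.117], [0.873, 0.147, 0.105], [0.779, 0.13, 0.278], [0.775, 0.126, 0.278], [0.772, 0.122, 0.275]]
lid [[0.762, -0.07, 0.279], [0.757, -0.074, 0.279], [0.753, -0.077, 0.28], [0.831, -0.12, 0.106], [0.828, -0.126, 0.1]]
```

Green is at 180.3° (error under 1 mm), lid on its stop, latch down. Hand in with the knob held.

```bash
python3 -m crank '{"steps":[[[0,0,0],[0,0,0]],[[0,0,0],[0,0,0]],[[0,0,0],[0,0,0]],[[0,0,0],[0,0,0]],[[0,0,0],[0,0,0]],[[0,0,0],[0,0,0]]]}' && python3 -c "
from bench import ticket; print(ticket.close_job())"
```

```text
time: 20.57
ee_pos: [0.574, 0.0318, 0.0999]
eef_rot: [0.897, 0.443, -0.001, 0.0]
ft_force: [-5.7, -1.9, 4.4]
width: 0.0335
grip_force: 15.0
the job is handed in; nothing more can be done
None
```

The job is handed in at 20.6 s: latch clear (about 0.75 rad), lid on its open stop, green jar computed within 1 mm of the middle of the front (from the red and white caps, since the arm hid it), and the knob still held at 15 N; the hand-in returned no verdict.

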